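Put the drilling template away

ROBOT

A 6-joint arm with a two-finger parallel gripper is mounted at the origin on the work surface. World frame = base frame: x ahead of the robot, y to its left, z up, the work surface at z = 0. Lengths are in m, angles in rad, forces in N, time in s.
With the tool pointing down it reaches from about 0.35 to 0.775 m from the base axis. Payload 5.5 kg.
Tool frame: the origin (TCP) lies between the finger pads; the fingertips stand 17 mm ahead of it and the grasp point (between the pads) lies 2 mm behind it (env.finger_overhang is the distance from the TCP to the fingertips, in m); z points along the fingers, y is the line along which they close (so a half turn about z gives the same grasp; the last joint's range is limited). The gripper opens to 85 mm and grips with 20 to 120 N. Pads are 22 mm wide; open, the fingers measure 114 mm over their backs; the gripper's body (76 mm by 85 mm) begins 54 mm behind the grasp point. The pads swing forward as they close: fully open they stand 13 mm farther back than shut.
Start: joints at [-1.424, 0.313, 0.046, 1.304, 0, 1.431], TCP at [0.163, -0.552, 0.248] pointing down, gripper open.
Joint ranges: [-2.76, 2.76], [-0.86, 1.69], [-1.03, 1.26], [-2.2, 2.34], [-1.47, 1.5], [-3.14, 3.14]. Speed limits (rad/s): [2.57, 2.57, 3.14, 3.14, 3.14, 3.14].

INTERFACE

Orientations are given as a unit quaternion [w, x, y, z].
In Python, from workcell import env gives the robot as it stands. The module is installed in compiled form; this text tells all that it offers.
- The arm moves only by the shell command python3 -m pendant 'ROWS' [FORCE]. ROWS is JSON, a list of rows, each a list of 5 numbers: the gripper's target within -1 to 1 (fully open at 1, half-way at 0, shut at -1), then the shift along the tool's x, y, z in m, then the turn about the tool's z in rad. A call has 1 to 8 rows; each row shifts and turns the commanded pose from where the row before left it, along the tool's axes as they then stand; what a row does not reach is not made up. A row lasts 1/8 s, in which the tool goes at most 62.5 mm and 10.7 degrees, less where a joint would pass 70% of its speed; a pose out of reach is approached as far as the arm can. A call with a gripper value outside its range is refused whole. The fingers move at their own pace and stop on an object; FORCE is the grip in N (left out, the last holds). Time passes only in rows, so rows that do not move let the fingers close. It gives the time, the measured TCP pose, the force, the opening and the grip force at its end, in the units of the state.
- env.get_state(): the state, without advancing time (a new reading comes with each control period).
- env.read_camera(name): name is "scene" or "side" or "wrist"; returns the picture (420x560x3 uint8, red, green, blue); there is no depth.
- env.calibration(name): a dict with "K" (3x3 intrinsics, pixels), "T" (4x4, takes a point from camera to world coordinates); the wrist camera has in their place "tool_from_camera" (4x4, takes a point from camera to tool coordinates, whose origin is the TCP and whose axes are the flange's). Camera axes: x right, y down, z forward; pixel columns grow to the right and rows downward; lengths in m; the calibration is good to about 2 mm. The wrist camera is an equidistant fisheye: a pixel r from the principal point sees the ray r / f radians off the axis. A picture is of the moment at which its call begins: read the wrist's pose just before it. calibration takes no time and is no camera call.
- env.hand_in(): hands the job in; it is judged then, once.
Trained networks look in the newest picture that a camera, given by its name, has taken for a name from the list of things; names that differ only in an ending like _2 or _b are one class to them, and where a whole thing is asked for, a point or a joint stands for the part that bears it (a point fixed in the world has none). Each returns a list of dicts, best first, with "score" (0 to 1); they miss things now and then, are a little off and sometimes report something else, mostly with a low value. They report only what shows in the picture. A call takes as long as a camera call. They do not tell look-alikes from the thing itself.
- env.recognise(camera, label): "centre" ([column, row] in pixels, amid what is visible of it).
The state is a dict: "clock": time; "joint_pos": joint angles; "qvel": joint speeds; "tau": joint torques, N m; "tcp_pos": TCP position; "orientation": TCP orientation; "wrist_force": force on the tool from outside, world axes, zero at the start; "ft_torque": the same for the moment, N m; "finger_gap": finger opening in m; "grip_force": force on a finger pad.
Only numpy, scipy, OpenCV 4.12 (cv2) and the standard library are available. Lean on these libraries where they do the work, as an engineer would, in place of code of your own. Each camera call takes 0.05 s, during which the arm holds its last target. There are 200 camera calls.

TASK

The rail on the sloped jig is drilled. Pull the top drawer of the grey drawer unit well open, then take the drilling template by its black handle, draw it straight off along its two pins without cocking or forcing it, and lay it flat on the bottom of that drawer, handle up, without dropping it. Leave the drawer open, and leave the other things on the bench where they are.

Things in the scene. Friction and masses are not known exactly. Their poses are not given: they have to be found in the camera images.
- template_grip (a point): Centre of the black handle of the drilling template: a loose brown wooden plate 95 x 120 x 15 mm (x, y, z), 0.25 to 0.5 kg. On its middle stands the handle, a block 60 long (x), 22 wide (y: grip here), 40 high. This point is 35 above the plate's underside, 20 below the handle's top; z is the plate's upward normal. At the start the plate lies on the jig, axes parallel to the deck's.
- deck: Sloped face of the fixed jig, 30 degrees, down toward the robot. Origin: middle of the drilled rail's top face (120 x 170 mm), where the template's underside rests. z: normal to the face and direction of the pins; x up the slope; y level. Two fixed steel pins, 10 mm thick, at x, y = (-33, -43) and (33, 43) mm, 32 mm tall, pass through 12 mm holes in the template and end 17 mm above its top.
- drawer_floor (a point): Point on the top drawer's inner floor, mid-width, at the foot of its front wall's inner face; moves with the drawer. x points into the unit (the drawer opens toward -x), y across, z up. Floor 235 (x) x 208 (y) mm; walls 6 mm thick, 55 mm high; front panel rises 65 mm above the floor. The unit's top, 77 mm above this floor, hides what is not pulled out: its front edge is at x = joint value - 6 mm.
- unit_drawer0_handle (a point): Middle of the top drawer's handle: a level steel bar 11 mm thick, 120 mm long along the drawer's y, its centre line 35 mm in front of the drawer's front and 38 mm below the unit's top. A low fixed tray (30 mm) sits on the rear of the top. A like bar on the lower drawer is 75 mm below it. Axes as for the drawer's floor.
- unit_drawer0 (a joint): How far the top drawer is out, in m: 0 shut, 0.197 at its stop. It starts 0.015 to 0.04 out (ajar), slides with about 1 N of friction and stays where it is left. The unit is a fixed grey box 280 deep, 250 wide, 174 mm high.
- glue: White glue bottle, 56 mm diameter, 160 mm tall, on the bench to the side; origin at the centre of its foot. Leave alone.
- offcut: Block of light wood 90 x 60 x 45 mm on the bench to the side; origin at the centre of its underside. Leave alone.
- driver: Screwdriver lying on the bench near the robot; origin under its middle. Leave alone.
Things that resemble listed ones, but are neither listed nor needed, are in the scene too. Of the things shaped like the part that bears template_grip, the wooden one is meant.

How it is judged:
By the outcome, as a careful person would: the job done as asked, in the order asked, and still so for the second after the job is handed in, with the robot touching nothing.
It also fails if it takes over 54 s, if anything falls off the work surface, if the arm or the gripper's body presses on something with over 40 N, if the wrist force passes 120 N, or if a joint passes its speed limit or range.

## Working session

There is one attempt and no reset: what is moved stays moved. The work goes in short steps, Python scripts to look and compute and a shell command to move; the robot and the scene stay as the last step left them, time stands still between calls to the robot, and variables do not carry over. Pictures are saved under pics/ and viewed, at most 10 in all, crops included, and the job is handed in when it is done.

```bash
mkdir -p pics
python3 - <<'E'
from workcell import env
import cv2,numpy as np
np.set_printoptions(precision=4,suppress=True)
for n in ["scene","side"]:
    im=env.read_camera(n); cv2.imwrite(f"pics/{n}0.png",im[:,:,::-1])
    c=env.calibration(n); print(n,c["K"],c["T"])
    for l in ["template_grip","deck","drawer_floor","unit_drawer0_handle","unit_drawer0","glue","offcut","driver"]:
        try: print(l,[(np.round(d["centre"],1).tolist(),round(d["score"],2)) for d in env.recognise(n,l)][:4])
        except Exception as e: print(l,e)
print(env.calibration("wrist")); print(env.get_state())
E
```

```text
scene [[442.2205   0.     275.522 ]
 [  0.     442.2205 214.0398]
 [  0.       0.       1.    ]] [[-0.8548  0.3222 -0.4068  1.0646]
 [ 0.5187  0.5532 -0.6519  0.8293]
 [ 0.015  -0.7682 -0.64    0.9082]
 [ 0.      0.      0.      1.    ]]
template_grip [([215.5, 280.9], 0.83), ([306.7, 241.4], 0.75), ([374.0, 232.8], 0.6)]
deck [([303.1, 263.0], 0.59)]
drawer_floor []
unit_drawer0_handle [([303.6, 210.6], 0.69), ([246.9, 171.1], 0.65)]
unit_drawer0 [([241.5, 169.8], 0.73)]
glue [([442.0, 336.7], 0.6)]
offcut [([226.5, 143.8], 0.61)]
driver [([302.4, 209.5], 0.5)]
side [[405.7247   0.     280.3765]
 [  0.     405.7247 214.4557]
 [  0.       0.       1.    ]] [[-0.705  -0.3561  0.6133 -0.1928]
 [-0.709   0.3752 -0.5972  0.7094]
 [-0.0175 -0.8558 -0.5169  0.7284]
 [ 0.      0.      0.      1.    ]]
template_grip [([297.7, 295.3], 0.92), ([201.6, 214.5], 0.84), ([235.5, 239.2], 0.8)]
deck []
drawer_floor [([311.3, 185.7], 0.77)]
unit_drawer0_handle []
unit_drawer0 [([309.9, 186.9], 0.79)]
glue [([132.6, 349.6], 0.96)]
offcut []
driver [([328.1, 255.1], 0.6), ([314.0, 185.7], 0.25)]
{'K': array([[325.1923,   0.    , 282.3411],
       [  0.    , 325.1923, 212.4825],
       [  0.    ,   0.    ,   1.    ]]), 'tool_from_camera': array([[ 0.0014, -0.9572, -0.2894,  0.0739],
       [ 1.    ,  0.0013,  0.0008, -0.0003],
       [-0.0004, -0.2894,  0.9572, -0.1256],
       [ 0.    ,  0.    ,  0.    ,  1.    ]])}
{'clock': 0.9, 'joint_pos': array([-1.4236,  0.3132,  0.0461,  1.3036,  0.    ,  1.4312]), 'qvel': array([-0.0016, -0.0005,  0.0017,  0.0003,  0.0011, -0.0005]), 'tau': array([  0.0003, -48.0445,  29.8815,   0.0002,   0.    ,   0.    ]), 'tcp_pos': array([ 0.1627, -0.5516,  0.2483]), 'orientation': array([0.0001, 0.9897, 0.1429, 0.    ]), 'wrist_force': array([-0.761 ,  0.5965, -0.4609]), 'ft_torque': array([-0.0036,  0.0194, -0.0182]), 'grip_force': 0.0, 'finger_gap': 0.085587427565915}
```

```bash
cd pics
python3 - <<'E'
import cv2
for n in ["scene","side"]:
    cv2.imwrite(f"{n}0b.png",cv2.resize(cv2.imread(f"{n}0.png"),(800,600),interpolation=cv2.INTER_CUBIC))
E
```

```text
(no output)
```

View pics/scene0b.png

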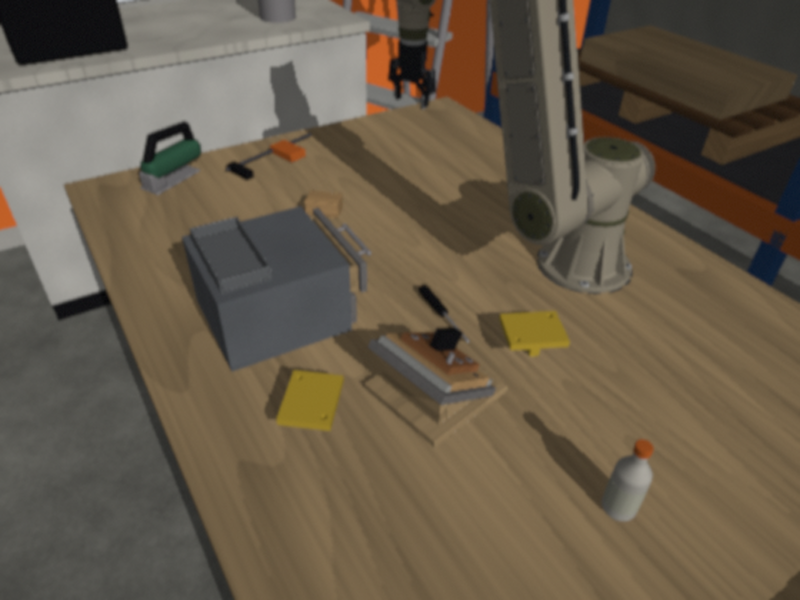

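View pics/side0b.png

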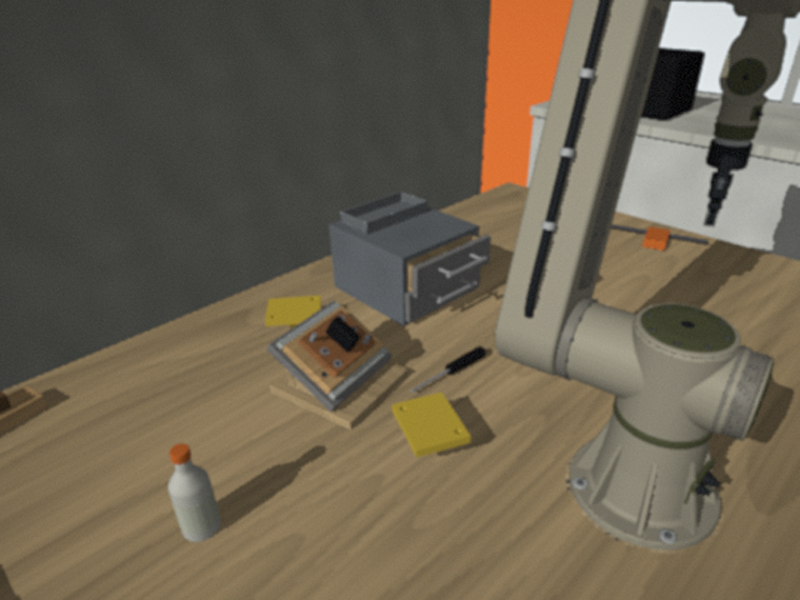

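Scene picture (800 px scale): the unit is at (270,285), with the top drawer bar at about (340,235). The jig is at (435,380), carrying the brown plate with its black handle at (445,340). In the side picture the handle is at (343,333), the drawer front at (450,270) and the screwdriver at (455,368). There are three candidates for the template: yellow plates at scene (310,400) and (535,328), and the brown one at (445,345). The brown one on the jig is the wooden one. I'll confirm it in enlarged crops and measure.

```bash
cd pics
python3 - <<'E'
import cv2
for n,(x,y,w,h) in {"scene":(125,135,240,180),"side":(180,120,176,132+40)}.items():
    im=cv2.imread(f"{n}0.png")[y:y+h,x:x+w]
    s=600/h; 
    s=min(s,800/w); print(n,x,y,s); cv2.imwrite(f"{n}c.png",cv2.resize(im,None,fx=s,fy=s,interpolation=cv2.INTER_CUBIC))
E
```

```text
scene 125 135 3.3333333333333335
side 180 120 3.488372093023256
```

View pics/scenec.png

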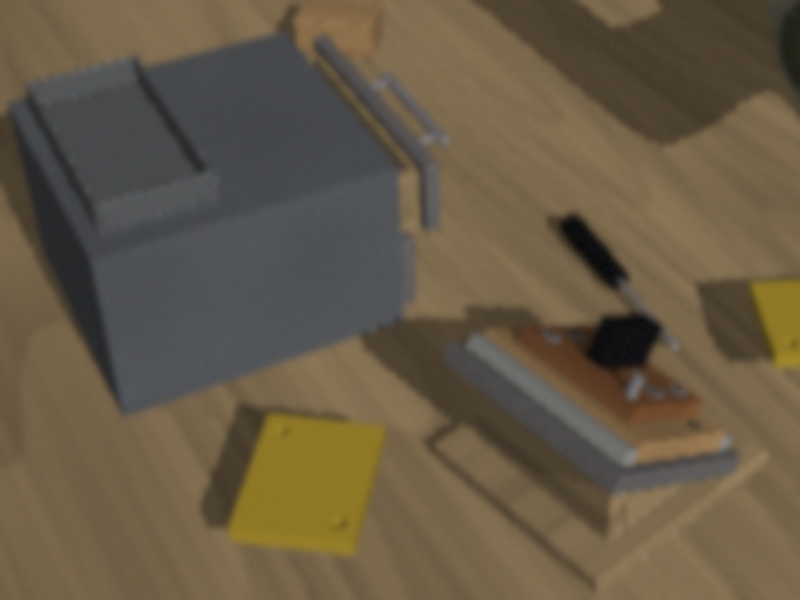

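View pics/sidec.png

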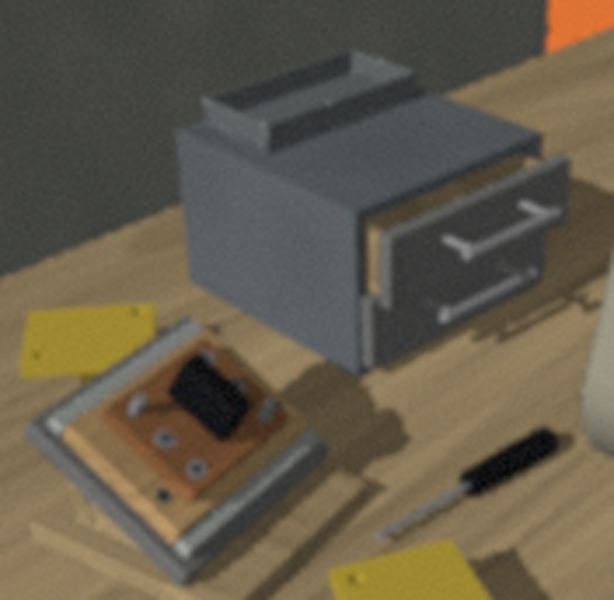

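The crops confirm it: the brown wooden plate sits on the pins, with its handle at scene crop (623,340) and side crop (210,398). Both yellow plates lie on the bench. Next I fit the poses to the marked corners.

```bash
cat > fit.py <<'E'
from workcell import env
import numpy as np
from scipy.optimize import least_squares
np.set_printoptions(precision=4,suppress=True)
C={n:env.calibration(n) for n in("scene","side")}
O={"scene":(125,135,10/3),"side":(180,120,600/172)}
def proj(n,P):
    T=C[n]["T"];p=(np.asarray(P)-T[:3,3])@T[:3,:3];q=p@C[n]["K"].T
    return q[:,:2]/q[:,2:]
def pix(n,a): a=np.array(a,float);return (a+.5)/O[n][2]-.5+np.array(O[n][:2])
def Rz(a):return np.array([[np.cos(a),-np.sin(a),0],[np.sin(a),np.cos(a),0],[0,0,1]])
t=np.pi/6;Ry=np.array([[np.cos(t),0,-np.sin(t)],[0,1,0],[np.sin(t),0,np.cos(t)]])
# template; local deck coords (mm)
tm={"side":[((47.5,60,15),(105,412)),((-47.5,60,15),(193,490)),((-47.5,-60,15),(290,415)),((47.5,-60,15),(205,345)),((33,43,32),(143,394)),((-33,-43,32),(271,400))],
"scene":[((47.5,-60,15),(525,330)),((47.5,60,15),(628,408)),((-47.5,60,15),(700,400)),((33,43,32),(640,377))]}
def res(p):
    R=Rz(p[3])@Ry;r=[]
    for n,L in tm.items():
        P=np.array([a for a,_ in L])/1e3@R.T+p[:3]
        r.append(proj(n,P)-pix(n,[b for _,b in L]))
    return np.vstack(r)
s=least_squares(lambda p:res(p).ravel(),[.5,.1,.1,0],loss="soft_l1");p=s.x
print("deck",p[:3],np.degrees(p[3]));print(res(p))
R=Rz(p[3])@Ry;print("grip",p[:3]+R@[0,0,.035],"normal",R[:,2])
for n,u in(("scene",[306.7,241.4]),("side",[235.5,239.2])):print(n,proj(n,[p[:3]+R@[0,0,.035]]),u)
# unit: origin front top mid; x into the unit
un={"side":[((0,125,0),(360,212)),((0,-125,0),(540,137)),((280,125,0),(180,130))],
"scene":[((0,125,0),(397,170)),((0,-125,0),(287,37)),((280,125,0),(97,250)),((280,-125,0),(12,105))]}
bar={"side":[(60,(465,250)),(-60,(550,212))],"scene":[(60,(443,138)),(-60,(385,80))]}
def ures(p):
    R=Rz(p[3]);r=[]
    for n,L in un.items():
        P=np.array([a for a,_ in L])/1e3@R.T+p[:3];r.append(proj(n,P)-pix(n,[b for _,b in L]))
    for n,L in bar.items():
        P=np.array([(-35-p[4]*1e3,a,-38) for a,_ in L])/1e3@R.T+p[:3];r.append(proj(n,P)-pix(n,[b for _,b in L]))
    return np.vstack(r)
s=least_squares(lambda p:ures(p).ravel(),[.5,-.1,.17,0,.03],loss="soft_l1");p=s.x
print("unit",p,np.degrees(p[3]));print(ures(p));R=Rz(p[3])
print("bar",p[:3]+R@[-.035-p[4],0,-.038],"floor org@.197",p[:3]+R@[-.191,0,-.077])
E
python3 fit.py
```

```text
deck [0.5513 0.1603 0.0925] 11.663124791826514
[[-0.0311 -0.858 ]
 [ 0.5001  1.4217]
 [-0.3348  0.5976]
 [-0.1746 -1.868 ]
 [-0.8454  1.251 ]
 [-0.012   0.8511]
 [-1.0406 -1.0142]
 [ 1.4778 -0.1222]
 [-0.0233  0.0593]
 [-1.1    -0.5512]]
grip [0.5341 0.1568 0.1228] normal [-0.4897 -0.1011  0.866 ]
scene [[311.0124 237.1353]] [306.7, 241.4]
side [[239.3603 233.8784]] [235.5, 239.2]
unit [ 0.5926 -0.1984  0.1732 -0.0342  0.0293] -1.9604355993385973
[[ 0.1752  1.3934]
 [ 2.0444 -0.3193]
 [-3.1324 -0.5865]
 [ 3.6454 -1.8477]
 [ 1.746  -2.4325]
 [-3.5884  4.178 ]
 [-3.4924  0.0444]
 [-0.2041  1.4806]
 [ 0.6779  0.1664]
 [-0.3984  0.9466]
 [-0.23   -0.6247]]
bar [ 0.5283 -0.1962  0.1352] floor org@.197 [ 0.4017 -0.1919  0.0962]
```

```bash
python3 -m pendant '[[-0.4,0,0,0,-0.1786],[-0.4,0,0,0,-0.1786],[-0.4,0,0,0,-0.1786],[-0.4,0,0,0,-0.1786],[-0.4,0,0,0,-0.1786],[-0.4,0,0,0,-0.1786],[-0.4,0,0,0,-0.1786],[-0.4,0.02,0.02,0,0]]' 60; python3 -m pendant '[[-0.4,0.035,0.037,0,0],[-0.4,0.035,0.037,0,0],[-0.4,0.035,0.037,0,0],[-0.4,0.035,0.037,0,0],[-0.4,0.035,0.037,0,0],[-0.4,0.035,0.037,0,0],[-0.4,0.035,0.037,0,0],[-0.4,0,0,0,0]]'
python3 - <<'E'
from workcell import env
import cv2
s=env.get_state();print(s)
cv2.imwrite("pics/w1.png",cv2.resize(env.read_camera("wrist")[:,:,::-1],(800,600),interpolation=cv2.INTER_CUBIC))
E
```

```text
clock: 1.9
tcp_pos: [0.1826, -0.5331, 0.248]
orientation: [0.0, 0.719, 0.695, -0.0]
wrist_force: [-0.0, 0.7, 0.2]
finger_gap: 0.0256
grip_force: 0.0
clock: 2.9
tcp_pos: [0.4525, -0.2937, 0.2483]
orientation: [0.0, 0.717, 0.697, 0.0]
wrist_force: [0.1, -0.3, -0.6]
finger_gap: 0.0254
grip_force: 0.0
{'clock': 2.9, 'joint_pos': array([-7.24837263e-01,  2.43821382e-01, -4.75282116e-02,  1.27919365e+00,
        5.17344826e-04,  8.74398369e-01]), 'qvel': array([-0.06092978, -0.00603372, -0.0120644 ,  0.00090055, -0.02500807,
       -0.02843434]), 'tau': array([  1.50136057, -43.95207167,  29.99380946,  -0.04643805,
         0.25913324,   0.25401866]), 'tcp_pos': array([ 0.45251501, -0.29371487,  0.24829408]), 'orientation': array([1.06859915e-04, 7.17089716e-01, 6.96980815e-01, 2.67403335e-04]), 'wrist_force': array([ 0.14513608, -0.26633442, -0.62656193]), 'ft_torque': array([-0.06265661, -0.00189365,  0.02654512]), 'grip_force': 0.0, 'finger_gap': 0.025418944047689407}
```

View pics/w1.png

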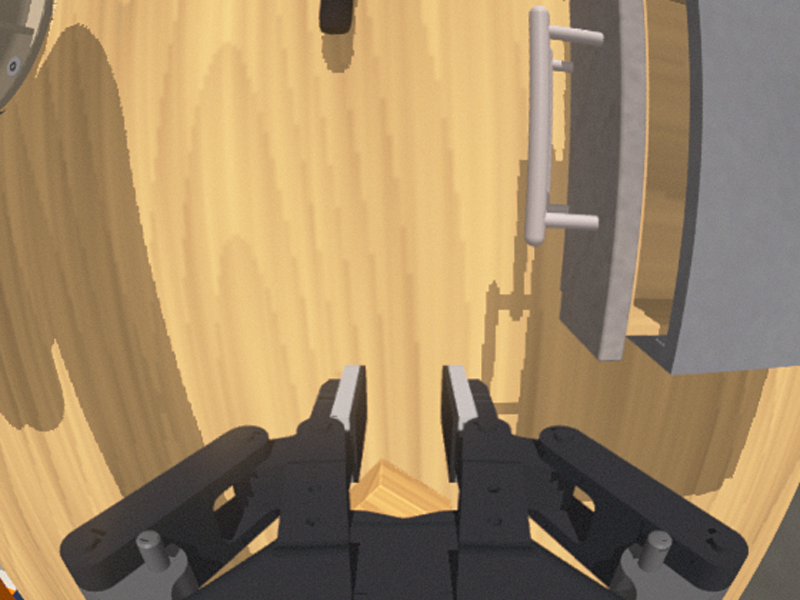

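The wrist picture shows the bar from (540,12) to (536,240), the panel's near top corner at (612,357) and the unit's top front corner at (672,373). I'll compute positions from these.

```bash
cat > wr.py <<'E'
from workcell import env
import numpy as np
from scipy.spatial.transform import Rotation as Ro
np.set_printoptions(precision=4,suppress=True)
W=env.calibration("wrist")
def pose(pos,q):
    T=np.eye(4);T[:3,:3]=Ro.from_quat(q,scalar_first=True).as_matrix();T[:3,3]=pos;return T@W["tool_from_camera"]
def rays(u,k=1.0):   # native px
    d=(np.asarray(u,float)-[W["K"][0,2],W["K"][1,2]])/W["K"][0,0];th=np.linalg.norm(d,axis=-1,keepdims=True)
    return np.concatenate([d/th*np.sin(th),np.cos(th)],-1)
def hit(T,u,z):
    r=rays(u)@T[:3,:3].T;o=T[:3,3];return o+r*((z-o[2])/r[:,2:])
def project(T,P):
    p=(np.asarray(P)-T[:3,3])@T[:3,:3];n=np.linalg.norm(p[:,:2],axis=1,keepdims=True)
    return p[:,:2]/n*np.arctan2(n,p[:,2:])*W["K"][0,0]+[W["K"][0,2],W["K"][1,2]]
E
python3 - <<'E'
from wr import *
T=pose([0.4525,-0.2937,0.2483],[1.07e-4,.71709,.69698,2.67e-4])
f=lambda u:(np.array(u)+.5)*.7-.5
b=hit(T,f([(540,12),(536,240)]),.136);print("bar",b,b.mean(0),np.linalg.norm(b[0]-b[1]),np.degrees(np.arctan2(*(b[0]-b[1])[:2])))
print("panel",hit(T,f([(612,357)]),.162),"unit",hit(T,f([(672,373),(695,150)]),.174))
E
```

```text
bar [[ 0.5283 -0.1344  0.136 ]
 [ 0.524  -0.2582  0.136 ]] [ 0.5262 -0.1963  0.136 ] 0.12386409543425793 1.99648030358463
panel [[ 0.5634 -0.3165  0.162 ]] unit [[ 0.5968 -0.3231  0.174 ]
 [ 0.5966 -0.2061  0.174 ]]
```

```bash
python3 -m pendant '[[-0.4,0.05,0.0356,0,0],[-0.4,0.0496,0.0356,0,0],[-0.4,0,0,0.04,0],[-0.4,0,0,0.04,0],[-0.4,0,0,0.034,0],[-0.4,0,0,0,0],[-1,0,0,0,0],[-1,0,0,0,0]]' 60; python3 -m pendant '[[-1,0,0,0,0],[-1,0,0,0,0]]'
```

```text
clock: 3.95
tcp_pos: [0.5247, -0.2003, 0.1348]
orientation: [0.001, 0.72, 0.694, -0.0]
wrist_force: [-0.9, -2.6, 4.1]
finger_gap: 0.009
grip_force: 58.5
clock: 4.2
tcp_pos: [0.5251, -0.2003, 0.1348]
orientation: [0.001, 0.719, 0.695, -0.001]
wrist_force: [-0.9, -6.0, 3.1]
finger_gap: 0.009
grip_force: 58.6
```

```bash
python3 -m pendant '[[-1,0,-0.015,0,0],[-1,0,-0.025,0,0],[-1,0,-0.025,0,0],[-1,0,-0.025,0,0],[-1,0,-0.025,0,0],[-1,0,-0.025,0,0],[-1,0,-0.015,0,0],[-1,0,0,0,0]]'
```

```text
clock: 5.2
tcp_pos: [0.3693, -0.194, 0.1347]
orientation: [0.0, 0.719, 0.695, -0.0]
wrist_force: [-1.5, -2.4, 5.6]
finger_gap: 0.0093
grip_force: 59.6
```

```bash
python3 -m pendant '[[-0.4,0,0,0,0],[-0.4,0,0,0,0],[-0.4,0,0,-0.05,0],[-0.4,0,0,-0.05,0],[-0.4,0,0,-0.045,0],[-0.1,0.0493,0.018,0,-0],[-0.1,0.0493,0.018,0,0],[-0.1,0.0493,0.018,0,0]]'; python3 -m pendant '[[-0.1,0.0493,0.018,0,0],[-0.1,0.0493,0.018,0,0],[-0.1,0.0493,0.018,0,0],[-0.1,0.0493,0.018,0,0],[-0.1,0,0,0,-0.181],[-0.1,0,0,0,-0.181],[-0.1,0,0,0,-0.181],[-0.1,0,0,0,-0.181]]';python3 -m pendant '[[-0.1,0,0,0,-0.181],[-0.1,0,0,0,-0.181],[-0.1,0,0,0,-0.181],[-0.1,0,0,0,-0.181],[-0.1,0,0,0,-0.181],[-0.1,0,0,0,-0.181],[-0.1,0,0,0,0],[-0.1,0,0,0,0]]'
python3 - <<'E'
from workcell import env
import cv2
s=env.get_state();print(s["tcp_pos"],s["orientation"],s["joint_pos"])
im=env.read_camera("wrist")[:,:,::-1]
cv2.imwrite("pics/w2n.png",im)
cv2.imwrite("pics/w2.png",cv2.resize(im,(800,600),interpolation=cv2.INTER_CUBIC))
E
```

```text
clock: 6.2
tcp_pos: [0.4294, -0.0459, 0.2789]
orientation: [-0.001, 0.719, 0.695, 0.0]
wrist_force: [0.5, -0.7, 0.2]
finger_gap: 0.0384
grip_force: 0.0
clock: 7.2
tcp_pos: [0.5071, 0.1476, 0.2782]
orientation: [-0.001, 0.423, 0.906, -0.0]
wrist_force: [0.4, -0.0, 0.6]
finger_gap: 0.0386
grip_force: 0.0
clock: 8.2
tcp_pos: [0.5074, 0.1472, 0.2788]
orientation: [-0.001, -0.101, 0.995, 0.0]
wrist_force: [-0.6, 0.2, 0.6]
finger_gap: 0.0385
grip_force: 0.0
[0.5074352  0.14718821 0.27878919] [-5.47950139e-04 -1.01260466e-01  9.94859791e-01  1.14795649e-04] [ 1.30174984e-01  2.15998338e-01 -8.99958202e-03  1.34688726e+00
  2.60988994e-04 -7.26938263e-02]
```

View pics/w2.png

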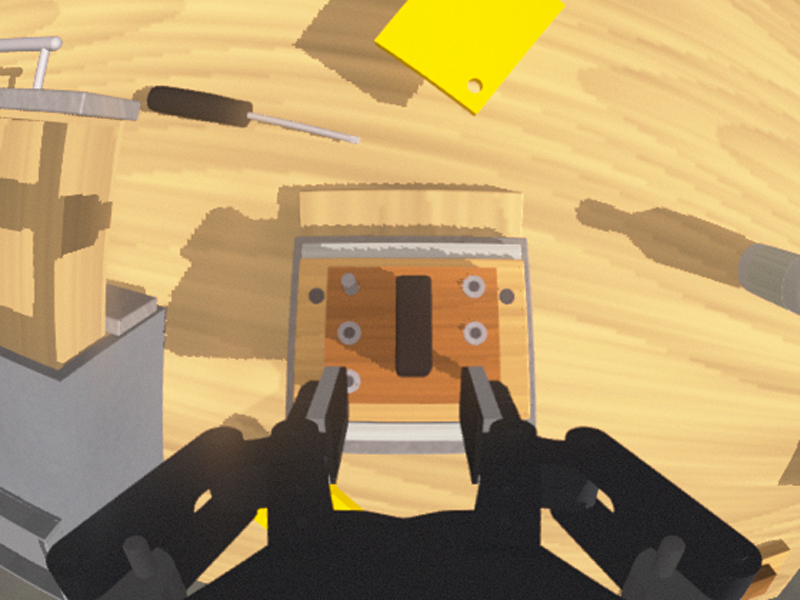

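The wrist picture shows the plate corners at (328,266), (497,268) and (500,404). The handle's top face runs x 397–433, y 276–376, and the pin is at (348,280). I'll refine the pose, fitting the wrist picture and the two fixed views together.

Run:
```python
import io,contextlib
with contextlib.redirect_stdout(io.StringIO()):
    from fit import *
from wr import *
T=pose([.50744,.14719,.27879],[-5.5e-4,-.10126,.99486,1.1e-4])
f=lambda u:(np.array(u,float)+.5)*.7-.5
L=[((-47.5,-60,15),(328,266)),((-47.5,60,15),(497,268)),((47.5,60,15),(500,404)),
((-30,-11,55),(400,276)),((-30,11,55),(430,276)),((30,11,55),(433,376)),((30,-11,55),(397,376))]
def wres(p):
    R=Rz(p[3])@Ry
    return project(T,np.array([a for a,_ in L])/1e3@R.T+p[:3])-f([b for _,b in L])
for w in(0,.5):
    s=least_squares(lambda p:np.r_[wres(p).ravel(),w*res(p).ravel()],[.55,.16,.09,.2],loss="soft_l1");p=s.x;R=Rz(p[3])@Ry
    print(w,p[:3],np.degrees(p[3]),"grip",p[:3]+R@[0,0,.035],"n",R[:,2]);print(wres(p).T)
st=env.get_state();Rt=Ro.from_quat(st["orientation"],scalar_first=True).as_matrix();print(Rt)
g=p[:3]+R@[0,0,.040]
print("tool shift to grasp (5mm above grip pt):",Rt.T@(g-Rt@[0,0,-.002]-st["tcp_pos"]),"normal in tool",Rt.T@R[:,2])
```

```text
0 [0.5503 0.1628 0.0964] 11.231232125727951 grip [0.5331 0.1594 0.1267] n [-0.4904 -0.0974  0.866 ]
[[ 0.1144  0.1199  0.9286 -2.4903  1.7776  0.0567 -1.1322]
 [ 1.367   1.0454  0.4717 -0.2506 -0.0224 -0.8639 -1.0003]]
0.5 [0.5506 0.1628 0.0953] 11.185216783000925 grip [0.5334 0.1594 0.1256] n [-0.4905 -0.097   0.866 ]
[[ 0.3122 -0.0803  0.6428 -2.4409  1.727  -0.0469 -1.1276]
 [ 1.3969  1.1637  0.2628 -0.192   0.055  -1.0674 -1.223 ]]
[[-0.9794 -0.202  -0.0008]
 [-0.202   0.9794  0.0001]
 [ 0.0008  0.0002 -1.    ]]
tool shift to grasp (5mm above grip pt): [-0.0255  0.0068  0.1509] normal in tool [ 0.5007  0.0043 -0.8656]
```

```bash
python3 -m pendant '[[-0.1,-0.026,0.0068,0,0],[-0.1,0,0,0.05,0],[-0.1,0,0,0.045,0],[-0.1,0,0,0.03,0],[-0.1,0,0,0.015,0],[-0.1,0,0,0.01,0],[-0.1,0,0,0,0],[-0.1,0,0,0,0]]' 50; python3 -c "
from wr import *
import cv2
cv2.imwrite('pics/w3.png',cv2.resize(env.read_camera('wrist')[:,:,::-1][100:400,140:440],(600,600),interpolation=cv2.INTER_CUBIC))"
```

```text
clock: 9.25
tcp_pos: [0.5326, 0.159, 0.1305]
orientation: [0.001, -0.102, 0.995, 0.0]
wrist_force: [0.4, 0.1, -0.7]
finger_gap: 0.0383
grip_force: 0.0
```

View pics/w3.png

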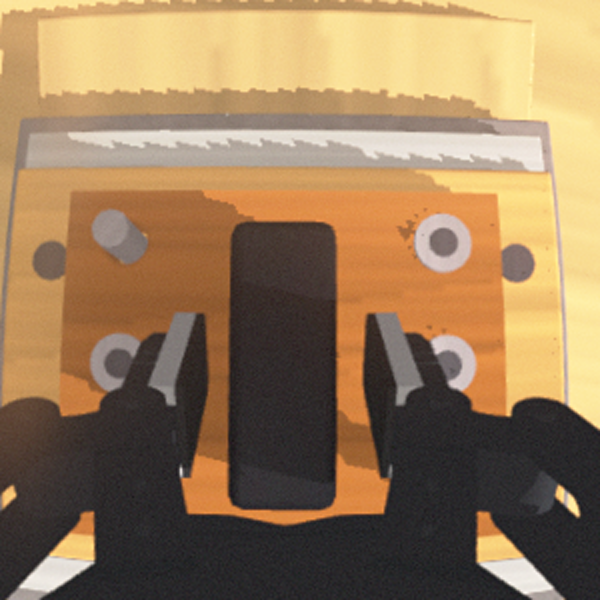

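The handle is centred between the pads: the left gap is about 27 px and the right about 30 px. The finger tips are clear of the plate and pins, so I close the gripper.

```bash
python3 -m pendant '[[-0.3,0,0,0,0],[-1,0,0,0,0],[-1,0,0,0,0],[-1,0,0,0,0]]' 50
```

```text
clock: 9.8
tcp_pos: [0.5321, 0.1588, 0.1301]
orientation: [0.001, -0.102, 0.995, -0.0]
wrist_force: [-1.1, -0.5, 6.1]
finger_gap: 0.0213
grip_force: 49.9
```

```bash
python3 -m pendant '[[-1,0.001,0,-0.0017,0],[-1,0.002,0,-0.0035,0],[-1,0.002,0,-0.0035,0],[-1,0,0,0,0]]'; python3 -m pendant '[[-1,0.002,0,-0.0035,0],[-1,0.002,0,-0.0035,0],[-1,0.002,0,-0.0034,0],[-1,0,0,0,0]]'
```

```text
clock: 10.3
tcp_pos: [0.5267, 0.1576, 0.1383]
orientation: [0.0, -0.102, 0.995, -0.0]
wrist_force: [2.0, -2.4, -0.4]
finger_gap: 0.0211
grip_force: 49.3
clock: 10.8
tcp_pos: [0.5208, 0.1565, 0.1489]
orientation: [0.0, -0.103, 0.995, -0.0]
wrist_force: [0.5, -0.9, -0.5]
finger_gap: 0.0214
grip_force: 49.4
```

```bash
python3 -m pendant '[[-1,0.002,0,-0.0035,0],[-1,0.002,0,-0.0035,0],[-1,0.002,0,-0.0034,0],[-1,0.002,0,-0.0035,0],[-1,0.003,0,-0.0052,0],[-1,0.003,0,-0.0052,0],[-1,0.004,0,-0.007,0],[-1,0,0,0,0]]'; python3 -c "
from wr import *
import cv2
print(env.get_state()['tcp_pos'])
cv2.imwrite('pics/w4.png',cv2.resize(env.read_camera('wrist')[:,:,::-1],(800,600),interpolation=cv2.INTER_CUBIC))"
```

```text
clock: 11.8
tcp_pos: [0.5034, 0.153, 0.1805]
orientation: [0.001, -0.103, 0.995, 0.0]
wrist_force: [0.5, -0.3, -2.1]
finger_gap: 0.0213
grip_force: 49.1
[0.5034 0.153  0.1805]
```

View pics/w4.png

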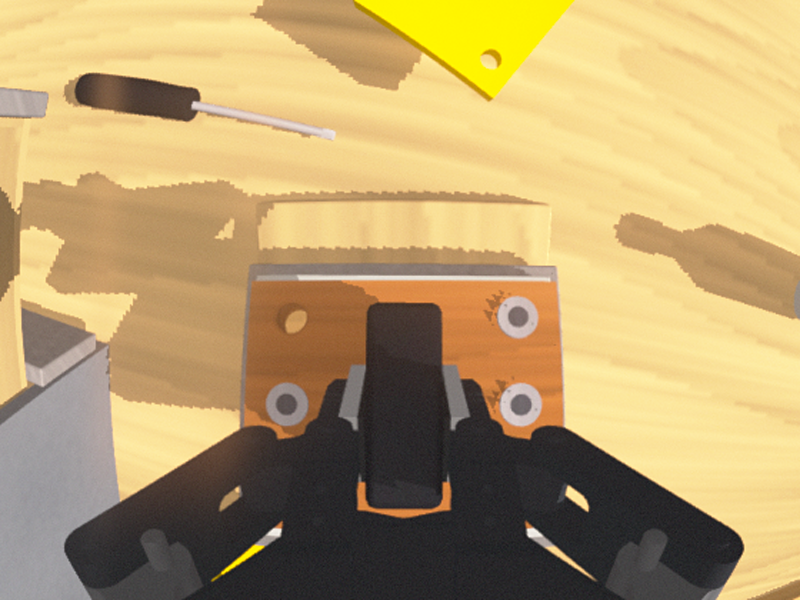

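The pins are clear: the hole at (293,318) is empty. The plate is held at the same tilt, and the drawer is at left. Next I lift, turn to the drawer's yaw and carry it over.

```bash
python3 -m pendant '[[-1,0,0,-0.02,0],[-1,0,0,-0.03,0],[-1,0,0,-0.03,0],[-1,0,0,0,0.1205],[-1,0,0,0,0.1205],[-1,0,0,0,0],[-1,0.0017,-0.03,0,0],[-1,0.0017,-0.045,0,0]]'; python3 -m pendant '[[-1,0.0017,-0.045,0,0],[-1,0.0017,-0.045,0,0],[-1,0.0017,-0.045,0,0],[-1,0.0017,-0.045,0,0],[-1,0.0017,-0.045,0,0],[-1,0,-0.03,0,0],[-1,0,-0.0186,0,0],[-1,0,0,0,0]]'; python3 -c "
from wr import *
import cv2
s=env.get_state();print(s['tcp_pos'],s['orientation'])
cv2.imwrite('pics/w5.png',cv2.resize(env.read_camera('wrist')[:,:,::-1],(800,600),interpolation=cv2.INTER_CUBIC))"
```

```text
clock: 12.85
tcp_pos: [0.4972, 0.0781, 0.2593]
orientation: [-0.0, 0.015, 1.0, 0.0]
wrist_force: [1.1, 0.3, -1.9]
finger_gap: 0.0218
grip_force: 49.5
clock: 13.85
tcp_pos: [0.479, -0.1958, 0.2594]
orientation: [-0.0, 0.018, 1.0, 0.0]
wrist_force: [0.8, 0.1, -2.7]
finger_gap: 0.0216
grip_force: 49.7
[ 0.479  -0.1958  0.2594] [-0.0002  0.0181  0.9998  0.0002]
```

View pics/w5.png

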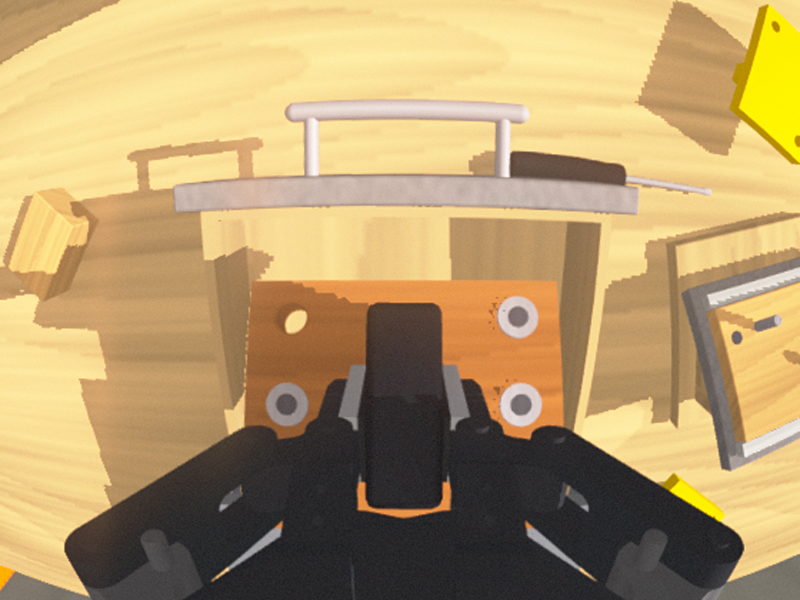

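The plate hangs over the open drawer, unslipped in the grip and between the walls at (245) and (575). The bar runs from (287,110) to (527,112) and the panel's inner top edge is at (410,208). I'll check these numbers.

```bash
python3 -c "
from wr import *
T=pose([.479,-.1958,.2594],[-.0002,.0181,.9998,.0002])
f=lambda u:(np.array(u,float)+.5)*.7-.5
b=hit(T,f([(287,110),(527,112)]),.136);print(b,b.mean(0))
print('inner panel',hit(T,f([(410,208)]),.162),'walls',hit(T,f([(205,230),(605,230)]),.152))
"
```

```text
[[ 0.3701 -0.2541  0.136 ]
 [ 0.3754 -0.1255  0.136 ]] [ 0.3727 -0.1898  0.136 ]
inner panel [[ 0.425  -0.1905  0.162 ]] walls [[ 0.4308 -0.3002  0.152 ]
 [ 0.4382 -0.0858  0.152 ]]
```

```bash
python3 -m pendant '[[-1,0,0,0.03,0],[-1,0,0,0.035,0],[-1,0,0,0.02,0],[-1,0,0,0.01,0],[-1,0,0,0,0],[-1,0,0,0,0]]' 50;  python3 -m pendant '[[-1,0,0,0.003,0],[-1,0,0,0.002,0],[-1,0,0,0,0]]'  22
```

```text
clock: 14.65
tcp_pos: [0.4797, -0.195, 0.1657]
orientation: [0.001, 0.017, 1.0, -0.0]
wrist_force: [0.5, -0.7, -2.2]
finger_gap: 0.0214
grip_force: 49.6
clock: 15.02
tcp_pos: [0.4789, -0.1951, 0.1596]
orientation: [-0.0, 0.018, 1.0, -0.0]
wrist_force: [0.7, 0.4, -2.4]
finger_gap: 0.0213
grip_force: 49.6
```

```bash
python3 -m pendant '[[-1,0,0,0.002,0],[-1,0,0,0,0]]' 22;  python3 -m pendant '[[-1,0,0,0.002,0],[-1,0,0,0,0]]';  python3 -m pendant '[[-1,0,0,0.002,0],[-1,0,0,0,0]]'
```

```text
clock: 15.28
tcp_pos: [0.4789, -0.195, 0.1575]
orientation: [-0.0, 0.018, 1.0, 0.0]
wrist_force: [1.0, -0.6, -2.4]
finger_gap: 0.0213
grip_force: 49.6
clock: 15.52
tcp_pos: [0.4791, -0.1951, 0.1558]
orientation: [0.0, 0.018, 1.0, -0.0]
wrist_force: [0.0, 0.6, -1.8]
finger_gap: 0.0209
grip_force: 49.9
clock: 15.78
tcp_pos: [0.4802, -0.1952, 0.1555]
orientation: [0.002, 0.018, 1.0, -0.0]
wrist_force: [0.2, 2.5, 8.0]
finger_gap: 0.0214
grip_force: 51.3
```

```bash
python3 -m pendant '[[-0.6,0,0,0,0],[-0.6,0,0,0,0]]' 22;  python3 -m pendant '[[-0.6,-0.0025,0,0.0012,0],[-0.6,-0.0025,0,0.0012,0],[-0.6,0,0,0,0]]'
```

```text
clock: 16.02
tcp_pos: [0.4802, -0.1952, 0.1556]
orientation: [0.002, 0.018, 1.0, -0.0]
wrist_force: [0.1, 2.1, 8.8]
finger_gap: 0.0213
grip_force: 51.3
clock: 16.4
tcp_pos: [0.4864, -0.1956, 0.1547]
orientation: [0.003, 0.018, 1.0, -0.001]
wrist_force: [0.7, 4.1, 15.9]
finger_gap: 0.0217
grip_force: 52.4
```

```bash
python3 -m pendant '[[-0.6,-0.0025,0,0.0012,0],[-0.6,-0.0025,0,0.0013,0],[-0.6,0,0,0,0]]';  python3 -m pendant '[[-0.6,-0.0025,0,0.0015,0],[-0.6,-0.0021,0,0.0015,0],[-0.6,0,0,0,0]]'
python3 -c "
from wr import *
import cv2
print(env.get_state()['ft_torque'])
cv2.imwrite('pics/w6.png',cv2.resize(env.read_camera('wrist')[:,:,::-1],(800,600),interpolation=cv2.INTER_CUBIC))"
```

```text
clock: 16.77
tcp_pos: [0.4914, -0.1958, 0.1521]
orientation: [0.003, 0.018, 1.0, -0.001]
wrist_force: [-0.5, 3.2, 14.7]
finger_gap: 0.0216
grip_force: 52.6
clock: 17.15
tcp_pos: [0.4961, -0.1959, 0.149]
orientation: [0.003, 0.018, 1.0, -0.001]
wrist_force: [2.0, 3.0, 14.1]
finger_gap: 0.0215
grip_force: 53.0
[ 0.8163  0.3069 -0.1382]
```

View pics/w6.png

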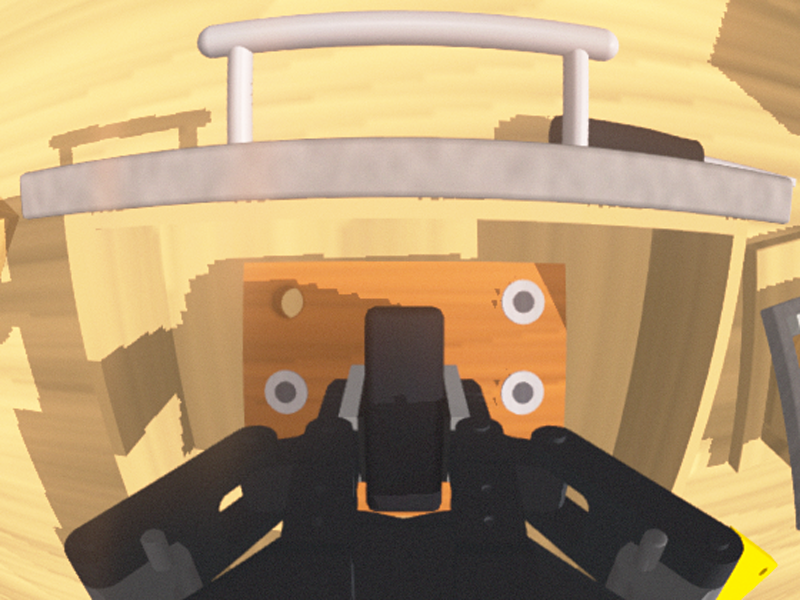

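The plate's low edge has moved from row 281 to 263, so it is pivoting flat about that edge at a steady force of about 14 N, and the drawer is still open. I'll finish the arc.

```bash
python3 -m pendant '[[-0.6,-0.0022,0,0.0016,0],[-0.6,-0.0022,0,0.0017,0],[-0.6,0,0,0,0]]';  python3 -m pendant '[[-0.6,-0.002,0,0.0019,0],[-0.6,-0.002,0,0.0019,0],[-0.6,0,0,0,0]]'; python3 -m pendant '[[-0.6,-0.0014,0,0.0015,0],[-0.6,-0.0014,0,0.0014,0],[-0.6,0,0,0,0]]'
cat > edge.py <<'E'
from wr import *
import cv2
s=env.get_state();im=env.read_camera('wrist');T=pose(s['tcp_pos'],s['orientation'])
h=cv2.cvtColor(im,cv2.COLOR_RGB2HSV).astype(int)
m=(h[...,1]>170)&(h[...,0]>6)&(h[...,0]<15)
for c in (190,230,340,380):
    r=np.where(m[150:300,c])[0]; print(c,(r.min()+150,len(r)) if len(r) else None)
E
python3 edge.py
```

```text
clock: 17.58
tcp_pos: [0.5004, -0.1961, 0.1456]
orientation: [0.003, 0.018, 1.0, -0.001]
wrist_force: [1.3, 2.8, 13.1]
finger_gap: 0.0218
grip_force: 53.3
clock: 17.95
tcp_pos: [0.5043, -0.1962, 0.1415]
orientation: [0.003, 0.018, 1.0, -0.001]
wrist_force: [1.7, 3.1, 12.5]
finger_gap: 0.0214
grip_force: 53.5
clock: 18.32
tcp_pos: [0.5069, -0.1963, 0.1384]
orientation: [0.003, 0.018, 1.0, -0.001]
wrist_force: [1.2, 2.8, 11.8]
finger_gap: 0.0213
grip_force: 53.6
190 (np.int64(190), 12)
230 (np.int64(170), 32)
340 (np.int64(170), 60)
380 (np.int64(171), 45)
```

```bash
for i in 1; do :; done; python3 -m pendant '[[-0.6,-0.001,0,0.0012,0],[-0.6,0,0,0,0]]'; python3 -m pendant '[[-0.6,-0.0008,0,0.0012,0],[-0.6,0,0,0,0]]'; python3 -m pendant '[[-0.6,0,0,0.0012,0],[-0.6,0,0,0,0]]'; python3 -m pendant '[[-0.6,0,0,0.0012,0],[-0.6,0,0,0,0]]'
```

```text
clock: 18.62
tcp_pos: [0.5078, -0.1963, 0.1372]
orientation: [0.003, 0.018, 1.0, -0.001]
wrist_force: [1.5, 2.7, 11.7]
finger_gap: 0.021
grip_force: 53.7
clock: 18.88
tcp_pos: [0.5086, -0.1963, 0.1359]
orientation: [0.002, 0.018, 1.0, -0.001]
wrist_force: [0.5, 2.8, 11.0]
finger_gap: 0.0219
grip_force: 53.7
clock: 19.12
tcp_pos: [0.5084, -0.1963, 0.1346]
orientation: [0.002, 0.018, 1.0, -0.001]
wrist_force: [0.9, 2.0, 9.9]
finger_gap: 0.0214
grip_force: 53.7
clock: 19.38
tcp_pos: [0.5084, -0.1963, 0.1334]
orientation: [0.002, 0.018, 1.0, -0.001]
wrist_force: [0.2, 3.1, 10.2]
finger_gap: 0.0214
grip_force: 54.0
```

```bash
python3 -m pendant '[[-0.6,0,0,0.0012,0],[-0.6,0,0,0,0]]'; python3 -m pendant '[[-0.6,0,0,0.0012,0],[-0.6,0,0,0,0]]'; python3 -m pendant '[[-0.6,0,0,0.0012,0],[-0.6,0,0,0,0]]'
```

```text
clock: 19.62
tcp_pos: [0.5087, -0.1963, 0.1327]
orientation: [0.003, 0.018, 1.0, -0.001]
wrist_force: [1.0, 1.4, 12.7]
finger_gap: 0.0212
grip_force: 54.5
clock: 19.88
tcp_pos: [0.5093, -0.1964, 0.1327]
orientation: [0.004, 0.017, 1.0, -0.001]
wrist_force: [0.1, 4.6, 19.7]
finger_gap: 0.0213
grip_force: 55.3
clock: 20.12
tcp_pos: [0.5102, -0.1964, 0.1326]
orientation: [0.005, 0.017, 1.0, -0.001]
wrist_force: [-1.4, 6.1, 25.2]
finger_gap: 0.0214
grip_force: 56.1
```

Run:
```python
from wr import *
import cv2
from scipy.optimize import least_squares
s=env.get_state();im=env.read_camera('wrist');T=pose(s['tcp_pos'],s['orientation'])
h=cv2.cvtColor(im,cv2.COLOR_RGB2HSV).astype(int)
# bushings: bright rings (grey) on plate -> circles
g=cv2.cvtColor(im,cv2.COLOR_RGB2GRAY)
c=cv2.HoughCircles(cv2.resize(g,None,fx=3,fy=3,interpolation=cv2.INTER_CUBIC),cv2.HOUGH_GRADIENT,1,60,param1=120,param2=28,minRadius=25,maxRadius=60)
print(None if c is None else c[0]/3)
m=((h[...,1]>150)&(h[...,0]>5)&(h[...,0]<16)).astype(np.uint8)
n,l,st,ce=cv2.connectedComponentsWithStats(m[150:300])
i=np.argsort(-st[1:,4])[:4]+1;print(st[i])
for cc in range(170,400,15):
    r=np.where(m[150:300,cc])[0]; print(cc,r.min()+150 if len(r) else None,end='; ')
```

```text
[[374.1667 196.8333  16.4667]
 [369.1667 262.8333  15.8667]]
[[  157    11   252   139 22124]
 [  274    57     3     2     3]
 [  280    61     3     1     3]
 [  264    57     2     2     2]]
170 164; 185 162; 200 162; 215 162; 230 161; 245 161; 260 162; 275 161; 290 161; 305 162; 320 161; 335 162; 350 162; 365 163; 380 163; 395 163;
```

Run:
```python
from wr import *
import cv2
# local bushing positions from w2 (plate on deck), plane z=15mm
T2=pose([.50744,.14719,.27879],[-5.5e-4,-.10126,.99486,1.1e-4])
p=np.array([.5506,.1628,.0953]);a=np.radians(11.19);t=np.pi/6
Rz=np.array([[np.cos(a),-np.sin(a),0],[np.sin(a),np.cos(a),0],[0,0,1]]);R=Rz@np.array([[np.cos(t),0,-np.sin(t)],[0,1,0],[np.sin(t),0,np.cos(t)]])
f=lambda u:(np.array(u,float)+.5)*.7-.5
o=R.T@(T2[:3,3]-p);r=rays(f([(474,286),(475,332),(412,267)]))@T2[:3,:3].T@R
print("local",o+r*((.015-o[2])/r[:,2:]))
s=env.get_state();T=pose(s['tcp_pos'],s['orientation'])
for z in(.11,.112):print("now",z,hit(T,np.array([(374.2,196.8),(369.2,262.8),(282,161.5),(170,164),(395,163)]),z))
# predicted pixels for tilt phi, pivoted about grasp point (handle), grasp local height h
tcp=s['tcp_pos'];g=tcp+[0,0,.002];yw=np.radians(-2.0)
Z=np.array([[np.cos(yw),-np.sin(yw),0],[np.sin(yw),np.cos(yw),0],[0,0,1]])
loc=np.array([(-.0475,0,.015),(-.033,.043,.015),(.0,.043,.015)])
for ph in(0,3,6,30):
    q=np.radians(ph);Ry=np.array([[np.cos(q),0,-np.sin(q)],[0,1,0],[np.sin(q),0,np.cos(q)]])
    print(ph,project(T,g+(loc-[0,0,.040])@(Z@Ry).T).ravel())
```

```text
local [[-0.0352  0.043   0.015 ]
 [-0.0024  0.0428  0.015 ]
 [-0.0486 -0.0007  0.015 ]]
now 0.11 [[ 0.4751 -0.1507  0.11  ]
 [ 0.5102 -0.1512  0.11  ]
 [ 0.4572 -0.1945  0.11  ]
 [ 0.4557 -0.2478  0.11  ]
 [ 0.4587 -0.1408  0.11  ]]
now 0.112 [[ 0.4746 -0.1513  0.112 ]
 [ 0.5092 -0.1518  0.112 ]
 [ 0.4569 -0.1945  0.112 ]
 [ 0.4554 -0.247   0.112 ]
 [ 0.4584 -0.1415  0.112 ]]
0 [281.7873 173.2288 370.6015 203.8752 364.7231 265.2553]
3 [281.8054 175.157  369.5211 205.588  364.4836 267.5285]
6 [281.8219 177.3086 368.4876 207.4689 364.2726 269.8406]
30 [281.9038 200.9648 361.8739 227.4967 363.6131 289.2219]
```

```bash
cat > tilt.py <<'E'
from wr import *
from scipy.optimize import least_squares
loc=np.array([(-.0475,0,.015),(-.0335,.043,.015),(-.001,.043,.015)])
def fit(T,tcp,px,yw=-2.):
    yw=np.radians(yw);Z=np.array([[np.cos(yw),-np.sin(yw),0],[np.sin(yw),np.cos(yw),0],[0,0,1]])
    def mod(v):
        q=v[0];Ry=np.array([[np.cos(q),0,-np.sin(q)],[0,1,0],[np.sin(q),0,np.cos(q)]])
        return project(T,tcp+[0,0,.002]+(loc-[v[1],v[2],v[3]])@(Z@Ry).T)-px
    s=least_squares(lambda v:mod(v).ravel(),[.2,0,0,.04]);return np.degrees(s.x[0]),s.x[1:],s.fun
f=lambda u:(np.array(u,float)+.5)*.7-.5
E
python3 - <<'E'
from tilt import *
q5=[-.0002,.0181,.9998,.0002]
t=np.array([.479,-.1958,.2594]);print("w5",fit(pose(t,q5),t,f([(400,281),(518,317),(521,404)])))
t=np.array([.4961,-.1959,.149]);print("w6",fit(pose(t,[.003,.018,1,-.001]),t,f([(400,262.5),(523,302),(522,393)])))
s=env.get_state();t=s["tcp_pos"];print("now",fit(pose(t,s["orientation"]),t,np.array([(282,161.5),(374.2,196.8),(369.2,262.8)])))
E
```

```text
w5 (np.float64(33.666463300371326), array([0.0035, 0.0007, 0.034 ]), array([ 0.4732, -0.281 , -0.8017, -0.2003,  0.3172,  0.4837]))
w6 (np.float64(19.2235187974591), array([0.0025, 0.0007, 0.0347]), array([ 0.5026, -0.5336, -0.3555,  0.0975, -0.164 ,  0.45  ]))
now (np.float64(6.133249862437685), array([0.0072, 0.0003, 0.0291]), array([-1.0217,  1.9179,  0.2615, -1.4438,  0.8977, -0.535 ]))
```

```bash
python3 -m pendant '[[-0.6,0,0,-0.002,0],[-0.6,0,0,-0.0015,0],[-0.6,0,0,0,0]]'; python3 -m pendant '[[-0.4,0,0,0,0],[-0.3,0,0,0,0],[-0.15,0,0,0,0],[-0.15,0,0,0,0]]'
cat > feat.py <<'E'
from wr import *
import cv2
s=env.get_state();im=env.read_camera('wrist');T=pose(s['tcp_pos'],s['orientation'])
g=cv2.cvtColor(im,cv2.COLOR_RGB2GRAY)
c=cv2.HoughCircles(cv2.resize(g,None,fx=3,fy=3,interpolation=cv2.INTER_CUBIC),cv2.HOUGH_GRADIENT,1,60,param1=120,param2=24,minRadius=20,maxRadius=60)
c=c[0]/3;print(c)
for z in (.112,):print(hit(T,c[:,:2],z))
E
python3 feat.py
```

```text
clock: 20.55
tcp_pos: [0.5081, -0.1963, 0.1327]
orientation: [0.002, 0.018, 1.0, -0.001]
wrist_force: [0.0, 2.3, 9.3]
finger_gap: 0.0209
grip_force: 54.0
clock: 21.05
tcp_pos: [0.5064, -0.196, 0.1305]
orientation: [-0.0, 0.018, 1.0, 0.0]
wrist_force: [-0.2, 0.5, -0.2]
finger_gap: 0.036
grip_force: 0.0
[[374.5    202.8333  16.5333]
 [369.1667 268.5     16.3333]
 [196.5    266.5      7.2   ]]
[[ 0.4731 -0.151   0.112 ]
 [ 0.5075 -0.1517  0.112 ]
 [ 0.5033 -0.2388  0.112 ]]
```

```bash
python3 -m pendant '[[-0.1,0,0,-0.015,0],[-0.1,0,0,-0.03,0],[-0.1,0,0,-0.045,0],[-0.1,0,0,-0.045,0],[-0.1,0,0,-0.015,0],[-0.1,0,0,0,0],[-0.1,0,0,0,0]]'
python3 - <<'E'
from wr import *
import cv2
s=env.get_state();im=env.read_camera('wrist');T=pose(s['tcp_pos'],s['orientation']);print(s['wrist_force'])
cv2.imwrite('pics/w7.png',im[:,:,::-1])
h=cv2.cvtColor(im,cv2.COLOR_RGB2HSV).astype(int)
m=((h[...,1]>170)&(h[...,0]>5)&(h[...,0]<15)).astype(np.uint8)
m=cv2.morphologyEx(m,cv2.MORPH_OPEN,np.ones((3,3)))
n,l,st,ce=cv2.connectedComponentsWithStats(m);i=1+np.argmax(st[1:,4]);print(st[i])
hu=cv2.convexHull(cv2.findContours((l==i).astype(np.uint8),0,2)[0][0])
a=cv2.approxPolyDP(hu,4,True)[:,0].astype(float);print(a);P=hit(T,a,.112);print(P)
print([np.linalg.norm(P[k]-P[k-1]) for k in range(len(P))])
# dark handle above
k=((h[...,2]<60)).astype(np.uint8);k[:,:200]=0;k[:,360:]=0
n,l,st,ce=cv2.connectedComponentsWithStats(k);print(st[1:][st[1:,4]>300])
for l in("template_grip","unit_drawer0_handle","driver"):print(l,[(d["centre"],d["score"]) for d in env.recognise("wrist",l)])
E
```

```text
clock: 21.98
tcp_pos: [0.506, -0.1957, 0.2795]
orientation: [-0.001, 0.018, 1.0, 0.001]
wrist_force: [-0.2, -0.4, 0.4]
finger_gap: 0.0382
grip_force: 0.0
[-0.1604 -0.3694  0.4387]
[296 159  31  63 789]
[[296. 159.]
 [310. 165.]
 [326. 221.]
 [296. 217.]]
[[ 0.4705 -0.1816  0.112 ]
 [ 0.4763 -0.169   0.112 ]
 [ 0.5305 -0.1543  0.112 ]
 [ 0.5255 -0.1829  0.112 ]]
[np.float64(0.055005847976938624), np.float64(0.013912949290592043), np.float64(0.056084803639284586), np.float64(0.02904473113054156)]
[[  200   267   160   153 13928]]
template_grip [([282.0, 193.6], 0.89), ([479.8, 330.6], 0.79), ([533.5, 45.8], 0.69)]
unit_drawer0_handle [([279.0, 142.4], 0.8)]
driver [([406.6, 95.3], 0.95)]
```

Run:
```python
from wr import *
import cv2
s=env.get_state();T=pose(s['tcp_pos'],s['orientation'])
im=cv2.imread('pics/w7.png');h=cv2.cvtColor(im,cv2.COLOR_BGR2HSV).astype(int)
print(h[190,300],h[190,245],h[140,282],h[215,230])
m=((h[...,1]>h[140,282][1]+25)&(h[...,0]<15)).astype(np.uint8)
m[:120]=0;m[310:]=0;m[:,:190]=0;m[:,380:]=0
m=cv2.morphologyEx(cv2.morphologyEx(m,cv2.MORPH_OPEN,np.ones((3,3))),cv2.MORPH_CLOSE,np.ones((9,9)))
n,l,st,ce=cv2.connectedComponentsWithStats(m);print(st[1:][st[1:,4]>200])
g=cv2.cvtColor(im,cv2.COLOR_BGR2GRAY)
c=cv2.HoughCircles(cv2.resize(g,None,fx=4,fy=4,interpolation=cv2.INTER_CUBIC),cv2.HOUGH_GRADIENT,1,60,param1=120,param2=18,minRadius=14,maxRadius=50)[0]/4
c=c[(abs(c[:,0]-282)<90)&(c[:,1]>130)&(c[:,1]<300)];print(np.c_[c,hit(T,c[:,:2],.112)])
# profiles: plate front edge column-wise and handle top edges
for col in(240,250,310,318):print(col,[tuple(h[r,col]) for r in range(140,176,3)])
```

```text
[ 13 176 215] [ 13 167 156] [ 20 110 242] [ 13 164 149]
[[ 216  144  132   99 8416]]
[[328.125  195.875    4.2      0.5059  -0.1524   0.112 ]
 [237.125  229.625    4.       0.5363  -0.2399   0.112 ]
 [329.875  159.875    8.225    0.472   -0.1507   0.112 ]]
240 [(np.int64(22), np.int64(107), np.int64(247)), (np.int64(17), np.int64(128), np.int64(223)), (np.int64(15), np.int64(163), np.int64(241)), (np.int64(15), np.int64(172), np.int64(234)), (np.int64(14), np.int64(169), np.int64(236)), (np.int64(14), np.int64(167), np.int64(217)), (np.int64(15), np.int64(127), np.int64(183)), (np.int64(17), np.int64(123), np.int64(187)), (np.int64(14), np.int64(159), np.int64(175)), (np.int64(13), np.int64(163), np.int64(167)), (np.int64(14), np.int64(172), np.int64(165)), (np.int64(13), np.int64(162), np.int64(165))]
250 [(np.int64(20), np.int64(106), np.int64(245)), (np.int64(14), np.int64(133), np.int64(209)), (np.int64(14), np.int64(167), np.int64(241)), (np.int64(14), np.int64(171), np.int64(234)), (np.int64(14), np.int64(169), np.int64(237)), (np.int64(14), np.int64(167), np.int64(230)), (np.i
[... 684 characters left out ...]
25)), (np.int64(14), np.int64(178), np.int64(224)), (np.int64(14), np.int64(168), np.int64(229)), (np.int64(14), np.int64(174), np.int64(224))]
318 [(np.int64(16), np.int64(118), np.int64(186)), (np.int64(15), np.int64(137), np.int64(167)), (np.int64(14), np.int64(166), np.int64(241)), (np.int64(15), np.int64(171), np.int64(240)), (np.int64(15), np.int64(166), np.int64(239)), (np.int64(14), np.int64(173), np.int64(236)), (np.int64(14), np.int64(176), np.int64(222)), (np.int64(14), np.int64(176), np.int64(233)), (np.int64(13), np.int64(177), np.int64(195)), (np.int64(13), np.int64(172), np.int64(223)), (np.int64(13), np.int64(170), np.int64(227)), (np.int64(13), np.int64(171), np.int64(224))]
```

Run:
```python
from tilt import *
import cv2
s=env.get_state();t=s["tcp_pos"];T=pose(t,s["orientation"])
im=cv2.imread('pics/w7.png');h=cv2.cvtColor(im,cv2.COLOR_BGR2HSV).astype(int)
print("w6 bar",hit(pose([.4961,-.1959,.149],[.003,.018,1,-.001]),f([(200,42),(615,42)]),.136))
print([(r,h[r,282,1],h[r,282,2]) for r in range(40,140,3)])
# tilt from height: plate front edge + 3 bushings
import tilt
tilt.loc=np.array([(-.0475,0.01,.015),(-.033,.043,.015),(0,.043,.015),(.033,-.043,.015)])
print(fit(T,t,np.array([(300,144.5),(329.9,159.9),(328.1,195.9),(237.1,229.6)])))
```

```text
w6 bar [[ 0.3769 -0.255   0.136 ]
 [ 0.381  -0.1253  0.136 ]]
[(40, np.int64(100), np.int64(251)), (43, np.int64(61), np.int64(224)), (46, np.int64(23), np.int64(229)), (49, np.int64(19), np.int64(232)), (52, np.int64(34), np.int64(215)), (55, np.int64(67), np.int64(189)), (58, np.int64(95), np.int64(252)), (61, np.int64(97), np.int64(251)), (64, np.int64(100), np.int64(249)), (67, np.int64(102), np.int64(248)), (70, np.int64(101), np.int64(250)), (73, np.int64(100), np.int64(249)), (76, np.int64(98), np.int64(249)), (79, np.int64(99), np.int64(251)), (82, np.int64(101), np.int64(249)), (85, np.int64(103), np.int64(246)), (88, np.int64(89), np.int64(232)), (91, np.int64(34), np.int64(208)), (94, np.int64(36), np.int64(204)), (97, np.int64(36), np.int64(204)), (100, np.int64(38), np.int64(202)), (103, np.int64(39), np.int64(207)), (106, np.int64(42), np.int64(184)), (109, np.int64(110), np.int64(249)), (112, np.int64(104), np.int64(247)), (115, np.int64(104), np.int64(249)), (118, np.int64(121), np.int64(212)), (121, np.int64(111), np.int64(242)), (124, np.int64(113), np.int64(242)), (127, np.int64(112), np.int64(242)), (130, np.int64(112), np.int64(242)), (133, np.int64(109), np.int64(241)), (136, np.int64(112), np.int64(242)), (139, np.int64(113), np.int64(241))]
(np.float64(11.41459840641321), array([ 0.0357, -0.0025,  0.1823]), array([-4.6807, -0.1162,  0.556 ,  0.2707,  2.2327, -0.6251,  1.9984,
        0.472 ]))
```

Run:
```python
from wr import *
s=env.get_state();T=pose(s["tcp_pos"],s["orientation"])
b=hit(T,np.array([(282,48.5)]),.136)[0];p=hit(T,np.array([(282,107)]),.162)[0];print(b,p,s["clock"])
if b[0]<.40: print(env.hand_in())
```

```text
[ 0.3745 -0.191   0.136 ] [ 0.4247 -0.1927  0.162 ] 22.175
the job is handed in; nothing more can be done
None
```

The job is handed in, with no verdict returned: the drawer is about 0.19 m open, the template was drawn straight off its pins and lowered onto the drawer floor, handle up, and the gripper is clear. Flatness rests on the contact force and on the plate not moving when released, because my camera fits for tilt were unreliable.

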